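# Put the drainer back under the soap

## Task

The bar of soap is sitting in the wet bottom of its dish because the bamboo drainer was taken out to dry on the vanity top. Lift the soap out and set it down on the counter, lay the drainer flat inside the rim of the dish, then put the soap back on top, lying flat and centred on the drainer with its long side along the drainer's. Set both down without letting them fall, leave the dish where it stands and do not disturb the other toiletries.

Things in the scene. Friction and masses are not known exactly. Their poses are not given: they have to be found in the camera images.
- dish: loose grey-teal stoneware soap dish, 0.38 kg, 136 mm long (x) by 82 wide (y) by 18 high. Origin: centre of underside, z up. Heights above its underside: floor of the central well (106 x 52 mm) 5 mm; level ledge round the well 14 mm; top of the 5 mm thick outer lip 18 mm. The space inside the lip, where the drainer lies on the ledge, is 126 x 72 mm. Same after half a turn.
- drainer: thin rigid tan bamboo drainer, about 45 g: five lengthwise slats on two cross rails, 118 mm long (x) by 64 wide (y) by 9 thick, lying flat on the counter. Origin: centre of underside, z up. Pinch it across its 64 mm width. In the dish it rests on the ledge with 4 mm of play all round, its upper 5 mm above the lip. Same after half a turn.
- soap: bar of pale green soap, about 115 g, 76 mm long (x) by 46 wide (y) by 32 thick, edges rounded by 7 mm. Origin: centre of underside, z up. It starts flat and lengthwise on the floor of the dish's well, its top 37 mm above the counter and 19 mm above the dish's lip. Pinch it across its 46 mm width.
- pump_bottle: bystander: grey aluminium pump bottle with a black pump, 66 mm across, 181 mm tall, nozzle reaching 46 mm from its axis. Origin: centre of its underside.
- tumbler: bystander: white ceramic tumbler with two toothbrushes, 72 mm across, 95 mm tall, 180 mm with the brushes. Origin: centre of its underside.
- cream_jar: bystander: low amber jar with a white lid, 70 mm across, 50 mm tall. Origin: centre of its underside.
Things that resemble listed ones, but are neither listed nor needed, are in the scene too. Of the things shaped like the dish, the grey one is meant. Several things look just like the drainer: the one meant starts farthest from the robot's base.

How it is judged:
By the outcome, as a careful person would: the job done as asked, in the order asked, and still so for the second after the job is handed in, with the robot touching nothing.
It also fails if it takes over 72 s, if anything falls off the work surface, if the arm or the gripper's body presses on something with over 40 N, if the wrist force passes 120 N, or if a joint passes its speed limit or range.

## Robot

A 6-joint arm with a two-finger parallel gripper is mounted at the origin on the work surface. World frame = base frame: x ahead of the robot, y to its left, z up, the work surface at z = 0. Lengths are in mm, angles in rad, forces in N, time in s.
With the tool pointing down it reaches from about 350 to 800 mm from the base axis. Payload 7.3 kg.
Tool frame: the origin (TCP) lies at the very end of the fingers, on their centre line; the grasp point (between the pads) lies manip.tcp_to_grasp behind it (manip.tcp_to_grasp is the distance from the TCP to the grasp point, in mm); z points along the fingers, x is the direction in which the jaws open and shut, and the axes are right-handed (so a half turn about z gives the same grasp; the last joint's range is limited). The gripper opens to 85 mm and grips with 20 to 120 N. Pads are 22 mm wide; open, the fingers measure 114 mm over their backs; the gripper's body (76 mm by 85 mm) begins 54 mm behind the grasp point. The pads swing forward as they close: fully open they stand 13 mm farther back than shut.
Start: joints at [1.164, 0.342, 1.524, -0, 1.275, -0.146], TCP at [135.357, 507.27, 231.322] pointing down, gripper open.
Joint ranges: [-2.53, 2.53], [-0.77, 2.02], [0.04, 2.7], [-1, 4.14], [0.28, 2.66], [-3.11, 3.11]. Speed limits (rad/s): [2.57, 2.57, 3.14, 3.14, 3.14, 3.14].

## Interface

Orientations are given as a rotation vector (axis times angle).
In Python, from bench import manip gives the robot as it stands. The module is installed in compiled form; this text tells all that it offers.
- The arm moves only by the tool drive_tool, never from a script. Its argument "deltas" is a list of rows, each a list of 3 entries, a list of its own where there are three numbers: the shift along the tool's x, y, z in units of 50 cm (1.0 is 50 cm), then the turn, a rotation vector about the tool's x, y, z in units of pi rad (1.0 is pi rad), then the closure, from 0 (fully open) to 1 (shut). A call has 1 to 10 rows; each row is the pose to reach, as a shift and turn from the pose commanded when the call began, along the tool's axes at that moment, turning the shorter way round; what a row does not reach only later rows make up. A row lasts 1/8 s, in which the tool goes at most 62.5 mm and 10.7 degrees, less where a joint would pass 70% of its speed; a pose out of reach is approached as far as the arm can. A call with a number of a shift or a turn outside -1 to 1 is refused whole. A call with a gripper value outside its range is refused whole. The fingers move at their own pace and stop on an object; "grip_force" is the grip in N (left out, the last holds). Time passes only in rows, so rows that repeat a pose let the fingers close. It gives the time, the measured TCP pose, the force and the opening at its end, in the units of the state.
- manip.read_state(): the state, without advancing time (a new reading comes with each control period).
- manip.capture(name): name is "scene" or "top" or "wrist"; returns the picture (384x512x3 uint8, red, green, blue); there is no depth.
- manip.camera_model(name): a dict with "fx", "fy", "cx", "cy" (pixels), "xyz" and "rotation" of the camera in the world. Camera axes: x right, y up, looking along -z (the intrinsics and any distortion apply to the point x, -y, -z); pixel columns grow to the right and rows downward; lengths in mm; the calibration is good to about 2 mm. A picture is of the moment at which its call begins: read the wrist's pose just before it. camera_model takes no time and is no camera call; for the wrist camera it gives the pose at the moment of the call.
- manip.hand_in(): hands the job in, once; it reports no verdict.
Trained networks look in the newest picture that a camera, given by its name, has taken for a name from the list of things; names that differ only in an ending like _2 or _b are one class to them, and where a whole thing is asked for, a point or a joint stands for the part that bears it (a point fixed in the world has none). Each returns a list of dicts, best first, with "confidence" (0 to 1); they miss things now and then, are a little off and sometimes report something else, mostly with a low value. They report only what shows in the picture. A call takes as long as a camera call. They do not tell look-alikes from the thing itself.
- manip.look_for(camera, name): "bbox" ([left, top, right, bottom] in pixels, round what is visible of it).
- manip.silhouettes(camera, name): "mask" (384x512 bool, what is visible of it) and "bbox" ([left, top, right, bottom] in pixels, round what is visible of it).
- manip.tip_of(camera, name): "location" ([row, column] in pixels: a listed point, or the origin of a listed thing).
The state is a dict: "time_s": time; "q": joint angles; "dq": joint speeds; "joint_efforts": joint torques, N m; "tool_pos": TCP position; "tcp_rot": TCP orientation; "force": force on the tool from outside, world axes, zero at the start; "ft_torque": the same for the moment, N m; "finger_gap": finger opening in mm.
Only numpy, scipy, OpenCV 4.12 (cv2) and the standard library are available. Lean on these libraries where they do the work, as an engineer would, in place of code of your own. Each camera call takes 0.05 s, during which the arm holds its last target. There are 200 camera calls.

## Working session

There is one attempt and no reset: what is moved stays moved. The work goes in short steps, Python scripts to look and compute and a tool call to move; the robot and the scene stay as the last step left them, time stands still between calls to the robot, and variables do not carry over. Pictures are saved under pics/ and viewed, about 8 in all and at most 12, crops included, and the job is handed in when it is done.

Besides the shell and the picture viewer there is one more tool, called after ">>>" as name(argument=value, ...) on one line, values as JSON. drive_tool: Moves the arm, as the interface text tells. Its arguments: {"type":"object","properties":{"deltas":{"type":"array"},"grip_force":{"type":"number"}},"required":["deltas"]}

```bash
mkdir -p pics && ls && python3 - <<'E'
from bench import manip
import cv2, numpy as np
s=manip.read_state(); print(s); print(manip.tcp_to_grasp)
a=manip.capture("top"); b=manip.capture("scene")
cv2.imwrite("pics/top.png",cv2.resize(a,(800,600))[:,:,::-1]); cv2.imwrite("pics/scene.png",b[:,:,::-1])
for c in("top","scene","wrist"): print(c,manip.camera_model(c))
for c in ("top",):
  for n in ("dish","drainer","soap","pump_bottle","tumbler","cream_jar"):
    print(c,n,[(np.round(d["bbox"],1).tolist(),round(d["confidence"],2)) for d in manip.look_for(c,n)])
E
```

```text
pics
{'time_s': 0.0, 'q': array([ 1.16403376e+00,  3.42752314e-01,  1.52500706e+00,  2.12002447e-07,
        1.27541521e+00, -1.46012718e-01]), 'dq': array([ 0.00056289,  0.0011641 , -0.00056239, -0.00137581, -0.00280851,
        0.00100593]), 'joint_efforts': array([ 7.51204989e-04, -4.33673716e+01, -2.46015948e+01,  1.01502781e-05,
        7.71127059e-03,  4.93688674e-06]), 'tool_pos': array([135.17228192, 506.88533295, 230.61408558]), 'tcp_rot': array([ 2.49077733e+00,  1.91331807e+00, -2.16948657e-03]), 'force': array([-0.56413517,  0.80789069,  0.19390812]), 'ft_torque': array([0.01964311, 0.0377281 , 0.03764967]), 'finger_gap': 85.11605827718748}
18.700000000000003
top {'fx': 432.2521869506007, 'fy': 432.2521869506007, 'cx': 249.95130252209094, 'cy': 187.20837868828974, 'xyz': array([ 297.03288283,    3.66462008, 1495.34782942]), 'rotation': array([ 0.15155925, -0.16119912, -1.55414095])}
scene {'fx': 351.20965908526813, 'fy': 351.20965908526813, 'cx': 261.90158575337404, 'cy': 190.92512062127074, 'xyz': array([1078.00524938, -636.36673923,  540.31920305]), 'rotation': array([0.97617367, 0.32049374, 0.5637513 ])}
wrist {'fx': 304.9428776425509, 'fy': 304.9428776425509, 'cx': 252.04753667941347, 'cy': 195.64768595056034, 'xyz': array([ 69.025503  , 525.21068287, 373.50825478]), 'rotation': array([-0.23529461, -0.18050758,  1.30114546])}
top dish [([289.6, 201.7, 329.1, 250.1], 0.87), ([319.5, 150.8, 348.1, 192.2], 0.83), ([342.0, 213.7, 380.1, 258.6], 0.7)]
top drainer [([168.2, 225.8, 198.5, 263.2], 0.64), ([191.5, 177.4, 227.7, 215.9], 0.59)]
top soap [([301.2, 210.7, 319.6, 234.6], 0.84)]
top pump_bottle [([370.8, 171.3, 404.0, 194.3], 0.77)]
top tumbler [([96.4, 173.1, 130.1, 198.6], 0.61)]
top cream_jar [([243.7, 126.8, 265.6, 148.4], 0.84), ([369.8, 169.7, 403.4, 194.8], 0.63)]
```

View pics/top.png

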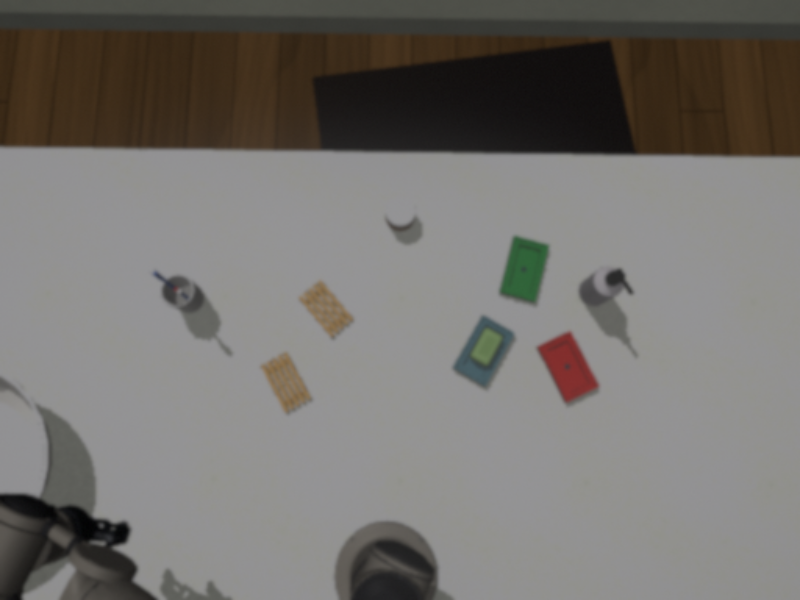

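View pics/scene.png

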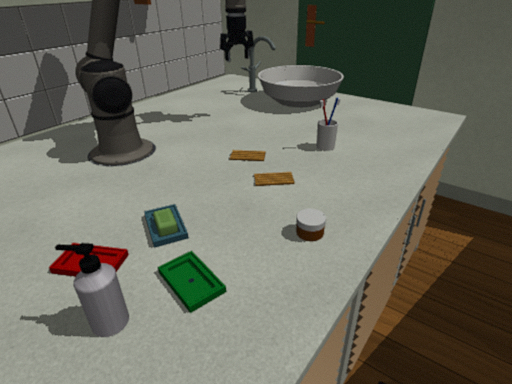

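The top view (800 px scale) shows the grey dish with the soap at (484,352), with a green dish at (524,270) and a red one at (568,368). The drainer candidates are at (287,382) and (327,309). Next I'll measure both drainers and their distance from the base.

```bash
cat > h.py <<'E'
from bench import manip
import cv2, numpy as np
from scipy.spatial.transform import Rotation as R
def ray(cm,px):
    px=np.atleast_2d(px).astype(float)
    d=np.stack([(px[:,0]-cm["cx"])/cm["fx"],-(px[:,1]-cm["cy"])/cm["fy"],-np.ones(len(px))],1)
    return R.from_rotvec(cm["rotation"]).apply(d)
def plane(cm,px,z):
    d=ray(cm,px); return (cm["xyz"]+d*((z-cm["xyz"][2])/d[:,2])[:,None])[:,:2]
def proj(cm,P):
    p=R.from_rotvec(cm["rotation"]).inv().apply(np.atleast_2d(P)-cm["xyz"])
    return np.stack([cm["cx"]+cm["fx"]*p[:,0]/-p[:,2],cm["cy"]-cm["fy"]*p[:,1]/-p[:,2]],1)
def rect(cm,mask,z):
    "world-plane min area rect of a mask: centre, (long,short), yaw of the long side"
    c=max(cv2.findContours(mask.astype(np.uint8),cv2.RETR_EXTERNAL,cv2.CHAIN_APPROX_NONE)[0],key=cv2.contourArea)
    w=plane(cm,c[:,0,:],z).astype(np.float32)
    p=cv2.boxPoints(cv2.minAreaRect(w)); a,b=p[1]-p[0],p[2]-p[1]
    if np.linalg.norm(a)<np.linalg.norm(b): a,b=b,a
    y=np.degrees(np.arctan2(a[1],a[0])); y=(y+90)%180-90
    return p.mean(0).round(1),(round(float(np.linalg.norm(a)),1),round(float(np.linalg.norm(b)),1)),round(float(y),1)
def find(cam,name,z,minc=.3):
    cm=manip.camera_model(cam)
    for d in manip.silhouettes(cam,name):
        if d["confidence"]<minc or d["mask"].sum()<30: continue
        r=rect(cm,d["mask"],z)
        print(cam,name,round(d["confidence"],2),np.round(d["bbox"]).tolist(),"xy",r[0].tolist(),"size",r[1],"yaw",r[2],"dist",round(float(np.hypot(*r[0])),1))
E
python3 - <<'E'
from h import *
img=manip.capture("top")
for n,z in(("dish",14),("drainer",7),("soap",32),("cream_jar",50),("tumbler",95),("pump_bottle",100)): find("top",n,z)
cv2.imwrite("pics/c1.png",cv2.resize(img[165:275,150:340],(760,440),interpolation=cv2.INTER_CUBIC)[:,:,::-1])
print(proj(manip.camera_model("top"),[0,0,0]))
E
```

```text
top dish 0.87 [343.0, 216.0, 380.0, 260.0] xy [436.1000061035156, -390.5] size (135.6, 90.7) yaw 24.5 dist 585.4
top dish 0.84 [318.0, 151.0, 350.0, 191.0] xy [655.0999755859375, -301.5] size (141.8, 86.7) yaw -15.5 dist 721.2
top dish 0.82 [286.0, 201.0, 329.0, 247.0] xy [469.3999938964844, -206.89999389648438] size (139.9, 88.2) yaw -28.7 dist 513.0
top drainer 0.9 [188.0, 179.0, 227.0, 217.0] xy [560.0, 142.60000610351562] size (118.1, 68.9) yaw 40.8 dist 577.9
top drainer 0.68 [169.0, 228.0, 200.0, 267.0] xy [393.3999938964844, 225.1999969482422] size (112.3, 68.1) yaw 31.7 dist 453.3
top soap 0.52 [302.0, 209.0, 318.0, 234.0] xy [474.70001220703125, -210.10000610351562] size (81.3, 50.7) yaw -31.6 dist 519.1
top soap 0.49 [191.0, 178.0, 225.0, 219.0] xy [556.2999877929688, 141.6999969482422] size (109.1, 60.9) yaw 42.3 dist 574.1
top cream_jar 0.84 [246.0, 128.0, 267.0, 150.0] xy [770.4000244140625, -21.200000762939453] size (71.7, 70.6) yaw -43.4 dist 770.7
top tumbler 0.79 [98.0, 177.0, 128.0, 199.0] xy [580.0, 449.20001220703125] size (119.7, 64.9) yaw 50.7 dist 733.6
top pump_bottle 0.76 [372.0, 171.0, 403.0, 195.0] xy [602.2999877929688, -449.3999938964844] size (105.5, 70.8) yaw -65.4 dist 751.5
[[246.83007537 367.69167981]]
```

View pics/c1.png

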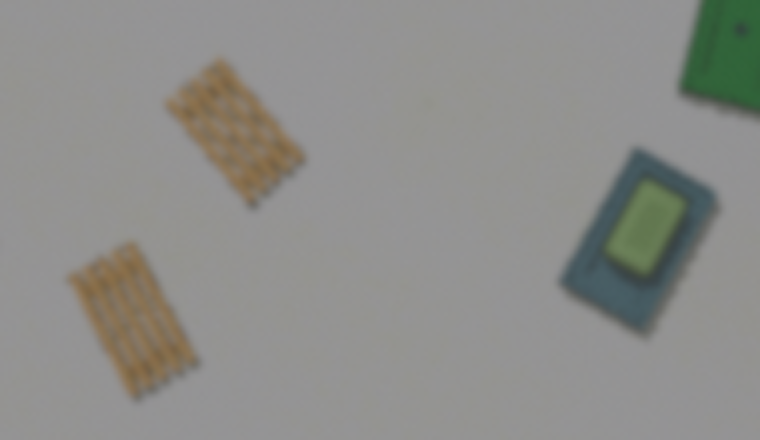

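Drainer candidates are A at (237,132) in the crop (xy 560,142; 578 mm from the base) and B at (133,320) (xy 393,225; 453 mm). A is clearly farther, so A is the one meant. The grey dish holds the soap at about (472,-208), with its long side at about -30°. I'll move to a hover near the dish by a waypoint.

```bash
cat >> h.py <<'E'
def go(*wps):
    "wps: (x,y,z,jaw yaw deg) -> delta from the present pose, rows needed"
    s=manip.read_state(); p=s["tool_pos"]; r=R.from_rotvec(s["tcp_rot"]); lp=p; lr=r
    X=r.as_matrix()[:,0]; print("t",round(s["time_s"],2),"tcp",p.round(1).tolist(),"yaw",round(float(np.degrees(np.arctan2(X[1],X[0]))),1),"gap",round(s["finger_gap"],1),"F",s["force"].round(1).tolist())
    for w in wps:
        T=R.from_euler("z",w[3],degrees=True)*R.from_euler("x",180,degrees=True)
        d=r.inv().apply(np.array(w[:3])-p)/500; t=(r.inv()*T).as_rotvec()/np.pi
        n=max(np.linalg.norm(np.array(w[:3])-lp)/62.5,np.degrees((lr.inv()*T).magnitude())/10.7)
        print(w,"->",d.round(4).tolist(),t.round(4).tolist(),"rows",round(float(n),1)); lp=np.array(w[:3]); lr=T
E
python3 -c "
from h import *
go((400,250,230,75),(470,-110,220,60),(440,-120,120,60))"
```

```text
t 0.75 tcp [135.4, 507.3, 231.3] yaw 75.1 gap 85.6 F [0.7, 0.1, 0.3]
(400, 250, 230, 75) -> [-0.3607, 0.644, 0.0027] [0.0, -0.0, 0.0003] rows 5.9
(470, -110, 220, 60) -> [-1.0202, 0.9649, 0.0226] [0.0, -0.0, 0.0837] rows 5.9
(440, -120, 120, 60) -> [-1.055, 0.9121, 0.2226] [0.0, -0.0, 0.0837] rows 1.7
```

>>> drive_tool(deltas=[[[-0.36, 0.644, 0], [0, 0, 0], 0.25], [[-0.36, 0.644, 0], [0, 0, 0], 0.25], [[-0.36, 0.644, 0], [0, 0, 0], 0.25], [[-0.36, 0.644, 0], [0, 0, 0], 0.25], [[-0.36, 0.644, 0], [0, 0, 0], 0.25], [[-0.36, 0.644, 0], [0, 0, 0], 0.25], [[-0.36, 0.644, 0], [0, 0, 0], 0.25]], grip_force=40)

```text
time_s: 1.62
tool_pos: [402.5, 247.8, 231.2]
tcp_rot: [2.496, 1.906, 0.001]
force: [-0.3, -0.2, 0.3]
finger_gap: 64.1
```

```bash
python3 -c "
from h import *
go((450,-60,230,60),(450,-60,30,60),(450,-60,5,60))"
```

```text
t 1.62 tcp [402.5, 247.8, 231.2] yaw 74.7 gap 64.1 F [-0.3, -0.2, 0.3]
(450, -60, 230, 60) -> [-0.5688, 0.2538, 0.0027] [0.0003, -0.0, 0.0818] rows 5.0
(450, -60, 30, 60) -> [-0.5688, 0.2535, 0.4027] [0.0003, -0.0, 0.0818] rows 3.2
(450, -60, 5, 60) -> [-0.5688, 0.2535, 0.4527] [0.0003, -0.0, 0.0818] rows 0.4
```

>>> drive_tool(deltas=[[[-0.569, 0.254, 0.1], [0, 0, 0.082], 0.25], [[-0.569, 0.254, 0.1], [0, 0, 0.082], 0.25], [[-0.569, 0.254, 0.1], [0, 0, 0.082], 0.25], [[-0.569, 0.254, 0.1], [0, 0, 0.082], 0.25], [[-0.569, 0.254, 0.1], [0, 0, 0.082], 0.25], [[-0.569, 0.254, 0.4], [0, 0, 0.082], 0.25], [[-0.569, 0.254, 0.4], [0, 0, 0.082], 0.25], [[-0.569, 0.254, 0.43], [0, 0, 0.082], 0.25], [[-0.569, 0.254, 0.44], [0, 0, 0.082], 0.25], [[-0.569, 0.254, 0.44], [0, 0, 0.082], 0.25]])

```text
time_s: 2.88
tool_pos: [450.1, -56.8, 12.1]
tcp_rot: [2.715, 1.579, 0.001]
force: [0.8, 1.0, 0.7]
finger_gap: 64.0
```

Next, a touch test at a 64 mm gap, lowering in 2 mm steps.

>>> drive_tool(deltas=[[[0, 0, 0.01], [0, 0, 0], 0.25], [[0, 0, 0.014], [0, 0, 0], 0.25], [[0, 0, 0.018], [0, 0, 0], 0.25], [[0, 0, 0.018], [0, 0, 0], 0.25]])

```text
time_s: 3.38
tool_pos: [449.5, -57.3, 2.4]
tcp_rot: [2.717, 1.578, 0.0]
force: [0.5, 0.7, -0.3]
finger_gap: 64.1
```

>>> drive_tool(deltas=[[[0, 0, 0.004], [0, 0, 0], 0.25], [[0, 0, 0.006], [0, 0, 0], 0.25], [[0, 0, 0.006], [0, 0, 0], 0.25]])

```text
time_s: 3.75
tool_pos: [449.4, -57.3, -0.8]
tcp_rot: [-2.716, -1.578, 0.0]
force: [-0.2, -0.6, -0.4]
finger_gap: 64.4
```

>>> drive_tool(deltas=[[[0, 0, 0.003], [0, 0, 0], 0.25], [[0, 0, 0.005], [0, 0, 0], 0.25], [[0, 0, 0.005], [0, 0, 0], 0.25]])

```text
time_s: 4.12
tool_pos: [449.3, -57.3, -3.3]
tcp_rot: [-2.716, -1.578, 0.0]
force: [-0.2, -0.5, -0.0]
finger_gap: 64.2
```

>>> drive_tool(deltas=[[[0, 0, 0.003], [0, 0, 0], 0.25], [[0, 0, 0.003], [0, 0, 0], 0.25]])

```text
time_s: 4.38
tool_pos: [449.3, -57.3, -4.8]
tcp_rot: [-2.716, -1.578, 0.0]
force: [-0.3, -0.6, -0.1]
finger_gap: 64.2
```

>>> drive_tool(deltas=[[[0, 0, 0.003], [0, 0, 0], 0.25], [[0, 0, 0.003], [0, 0, 0], 0.25]])

```text
time_s: 4.62
tool_pos: [449.5, -57.3, -6.0]
tcp_rot: [2.716, 1.578, 0.0]
force: [-0.6, -0.7, 4.7]
finger_gap: 63.9
```

Contact comes at TCP z ≈ -5.8, so the fingertips stand 5.8 mm behind the TCP at a 64 mm gap. I'll hover over the dish and look from close by.

```bash
python3 -c "
from h import *
go((455,-80,120,60),(472,-208,120,60))"
```

```text
t 4.62 tcp [449.5, -57.3, -6.0] yaw 60.3 gap 63.9 F [-0.6, -0.7, 4.7]
(455, -80, 120, 60) -> [-0.034, 0.0321, -0.2521] [0.0001, -0.0, 0.0017] rows 2.1
(472, -208, 120, 60) -> [-0.2395, 0.1885, -0.2521] [0.0001, -0.0, 0.0017] rows 2.1
```

>>> drive_tool(deltas=[[[-0.034, 0.032, -0.252], [0, 0, 0], 0.25], [[-0.034, 0.032, -0.252], [0, 0, 0], 0.25], [[-0.24, 0.188, -0.252], [0, 0, 0], 0.28], [[-0.24, 0.188, -0.252], [0, 0, 0], 0.28], [[-0.24, 0.188, -0.252], [0, 0, 0], 0.28], [[-0.24, 0.188, -0.252], [0, 0, 0], 0.28], [[-0.24, 0.188, -0.252], [0, 0, 0], 0.28]])

```text
time_s: 5.5
tool_pos: [471.2, -206.7, 119.4]
tcp_rot: [-2.714, -1.579, 0.001]
force: [-0.2, 0.0, -0.2]
finger_gap: 61.9
```

```bash
python3 -c "
from h import *
a=manip.capture('wrist'); cv2.imwrite('pics/w1.png',a[:,:,::-1])
find('wrist','dish',18); find('wrist','soap',37)
for z in (30,): find('wrist','soap',z)
go((472,-208,120,60))"
```

```text
wrist dish 0.82 [3.0, 181.0, 144.0, 301.0] xy [436.79998779296875, -387.1000061035156] size (133.1, 94.2) yaw 25.5 dist 583.6
wrist dish 0.79 [197.0, 112.0, 303.0, 270.0] xy [470.70001220703125, -208.60000610351562] size (136.2, 82.6) yaw -29.4 dist 514.9
wrist dish 0.63 [222.0, 322.0, 283.0, 338.0] xy [589.7999877929688, -271.8999938964844] size (58.2, 16.9) yaw 73.8 dist 649.5
wrist soap 0.7 [198.0, 116.0, 304.0, 269.0] xy [466.3999938964844, -206.3000030517578] size (124.9, 76.1) yaw -29.7 dist 510.0
wrist soap 0.67 [220.0, 156.0, 276.0, 252.0] xy [474.29998779296875, -211.10000610351562] size (75.9, 44.7) yaw -29.5 dist 519.2
wrist soap 0.7 [198.0, 116.0, 304.0, 269.0] xy [468.20001220703125, -207.60000610351562] size (128.8, 78.5) yaw -29.7 dist 512.2
wrist soap 0.67 [220.0, 156.0, 276.0, 252.0] xy [476.3999938964844, -212.5] size (78.2, 46.1) yaw -29.5 dist 521.6
t 5.7 tcp [471.6, -207.1, 119.8] yaw 60.4 gap 61.5 F [0.0, 0.6, -0.9]
(472, -208, 120, 60) -> [-0.0012, 0.0015, -0.0004] [-0.0001, -0.0, 0.0021] rows 0.0
```

View pics/w1.png

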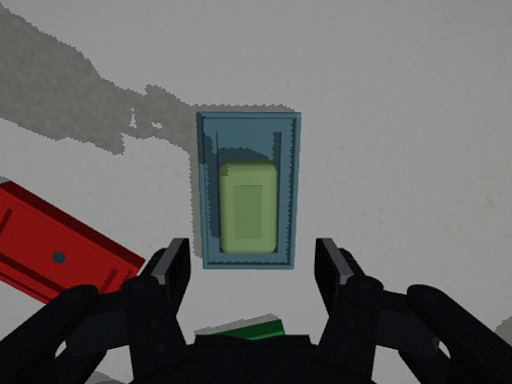

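The dish measures (470.7,-208.6) at yaw -29.5°, size 136×83 as specified. The soap measures (474.3,-211.1) at yaw -29.5°, size 76×45. In the picture the soap is at (248,205) inside the dish (197–303,112–270), with both fingers straddling along the same axis. I'll descend.

```bash
python3 -c "
from h import *
go((474.3,-211.1,45,60.5),(474.3,-211.1,17.5,60.5))"
```

```text
t 5.7 tcp [471.6, -207.1, 119.8] yaw 60.4 gap 61.5 F [0.0, 0.6, -0.9]
(474.3, -211.1, 45, 60.5) -> [-0.0043, 0.0086, 0.1496] [-0.0001, -0.0, -0.0007] rows 1.2
(474.3, -211.1, 17.5, 60.5) -> [-0.0043, 0.0086, 0.2046] [-0.0001, -0.0, -0.0007] rows 0.4
```

>>> drive_tool(deltas=[[[-0.0043, 0.0086, 0.1], [0, 0, 0], 0.28], [[-0.0043, 0.0086, 0.15], [0, 0, 0], 0.28], [[-0.0043, 0.0086, 0.18], [0, 0, 0], 0.28], [[-0.0043, 0.0086, 0.2], [0, 0, 0], 0.28], [[-0.0043, 0.0086, 0.2046], [0, 0, 0], 0.28], [[-0.0043, 0.0086, 0.2046], [0, 0, 0], 0.28]])

```text
time_s: 6.45
tool_pos: [474.7, -212.3, 18.0]
tcp_rot: [2.716, 1.577, 0.001]
force: [-0.3, -0.2, -0.6]
finger_gap: 61.6
```

>>> drive_tool(deltas=[[[0, 0, 0], [0, 0, 0], 0.5], [[0, 0, 0], [0, 0, 0], 0.6], [[0, 0, 0], [0, 0, 0], 0.6], [[0, 0, 0], [0, 0, 0], 0.6]], grip_force=40)

```text
time_s: 6.95
tool_pos: [474.8, -212.4, 18.5]
tcp_rot: [2.715, 1.577, 0.001]
force: [-0.7, 0.5, 5.9]
finger_gap: 44.6
```

>>> drive_tool(deltas=[[[0, 0, -0.01], [0, 0, 0], 0.6], [[0, 0, -0.03], [0, 0, 0], 0.6], [[0, 0, -0.06], [0, 0, 0], 0.6], [[0, 0, -0.1], [0, 0, 0], 0.6], [[0, 0, -0.1], [0, 0, 0], 0.6]])

```text
time_s: 7.58
tool_pos: [475.4, -212.8, 69.5]
tcp_rot: [2.713, 1.576, 0.003]
force: [-0.4, 0.2, -1.3]
finger_gap: 45.0
```

```bash
python3 -c "
from h import *
a=manip.capture('wrist'); cv2.imwrite('pics/w2.png',a[:,:,::-1])
find('wrist','dish',18); find('wrist','soap',82)
go((455,-55,70,60.5),(455,-55,16.5,60.5))"
```

```text
wrist dish 0.83 [187.0, 99.0, 323.0, 296.0] xy [449.1000061035156, -196.39999389648438] size (86.9, 81.1) yaw -29.8 dist 490.2
wrist dish 0.56 [2.0, 210.0, 120.0, 348.0] xy [448.5, -377.8999938964844] size (95.6, 89.7) yaw -64.2 dist 586.5
wrist soap 0.64 [200.0, 177.0, 301.0, 336.0] xy [474.3999938964844, -211.1999969482422] size (80.2, 45.0) yaw -29.5 dist 519.3
t 7.72 tcp [474.0, -211.9, 67.2] yaw 60.3 gap 45.0 F [0.4, -0.0, -1.9]
(455, -55, 70, 60.5) -> [0.2538, -0.1884, -0.0055] [-0.0002, -0.0, -0.0011] rows 2.5
(455, -55, 16.5, 60.5) -> [0.2538, -0.1884, 0.1015] [-0.0002, -0.0, -0.0011] rows 0.9
```

View pics/w2.png

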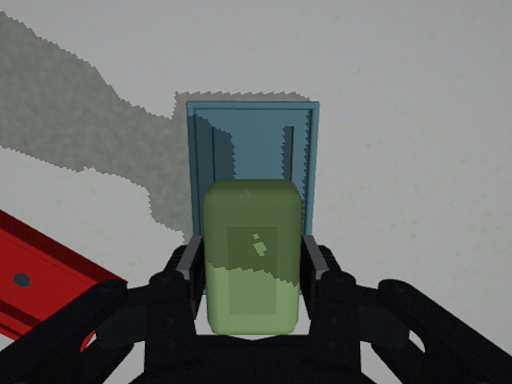

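The soap is held squarely at (252,255) and the dish has not moved visibly. I'll carry it to the counter; contact should come at TCP z ≈ 13.5.

>>> drive_tool(deltas=[[[0.254, -0.188, -0.0055], [0, 0, 0], 0.6], [[0.254, -0.188, -0.0055], [0, 0, 0], 0.6], [[0.254, -0.188, -0.0055], [0, 0, 0], 0.6], [[0.254, -0.188, -0.0055], [0, 0, 0], 0.6], [[0.254, -0.188, 0.05], [0, 0, 0], 0.6], [[0.254, -0.188, 0.08], [0, 0, 0], 0.6], [[0.254, -0.188, 0.097], [0, 0, 0], 0.6], [[0.254, -0.188, 0.097], [0, 0, 0], 0.6]])

```text
time_s: 8.72
tool_pos: [455.3, -55.7, 18.4]
tcp_rot: [-2.716, -1.576, 0.001]
force: [-0.5, 1.0, -0.5]
finger_gap: 44.5
```

>>> drive_tool(deltas=[[[0, 0, 0.003], [0, 0, 0], 0.6], [[0, 0, 0.006], [0, 0, 0], 0.6], [[0, 0, 0.006], [0, 0, 0], 0.6]])

```text
time_s: 9.1
tool_pos: [455.7, -55.2, 16.2]
tcp_rot: [2.716, 1.578, 0.001]
force: [-0.5, 1.0, -0.8]
finger_gap: 45.1
```

>>> drive_tool(deltas=[[[0, 0, 0.003], [0, 0, 0], 0.6], [[0, 0, 0.005], [0, 0, 0], 0.6], [[0, 0, 0.005], [0, 0, 0], 0.6]])

```text
time_s: 9.48
tool_pos: [455.6, -55.2, 13.5]
tcp_rot: [-2.717, -1.578, -0.0]
force: [-0.1, 0.8, -0.3]
finger_gap: 44.9
```

>>> drive_tool(deltas=[[[0, 0, 0.002], [0, 0, 0], 0.6], [[0, 0, 0.002], [0, 0, 0], 0.6]])

```text
time_s: 9.72
tool_pos: [455.6, -55.2, 13.4]
tcp_rot: [2.716, 1.578, 0.001]
force: [-4.6, 1.0, 11.8]
finger_gap: 44.7
```

Contact, so the soap is down. I'll release, lift and head to the drainer.

>>> drive_tool(deltas=[[[0, 0, -0.001], [0, 0, 0], 0.3], [[0, 0, -0.001], [0, 0, 0], 0.25], [[0, 0, -0.001], [0, 0, 0], 0.25], [[0, 0, -0.05], [0, 0, 0], 0.25], [[0, 0, -0.15], [0, 0, 0], 0.2], [[0, 0, -0.21], [0, 0, 0], 0.15], [[0, 0, -0.21], [0, 0, 0], 0.15]])

```text
time_s: 10.6
tool_pos: [456.9, -55.6, 119.4]
tcp_rot: [2.713, 1.576, 0.006]
force: [-0.7, 0.1, 0.7]
finger_gap: 72.4
```

```bash
python3 -c "
from h import *
go((560,142,120,131))"
```

```text
t 10.6 tcp [456.9, -55.6, 119.4] yaw 60.3 gap 72.4 F [-0.7, 0.1, 0.7]
(560, 142, 120, 131) -> [0.4454, -0.0167, -0.0007] [0.0016, 0.0006, -0.3928] rows 6.6
```

>>> drive_tool(deltas=[[[0.445, -0.017, 0], [0.0015, 0.0005, -0.393], 0.15], [[0.445, -0.017, 0], [0.0015, 0.0005, -0.393], 0.15], [[0.445, -0.017, 0], [0.0015, 0.0005, -0.393], 0.15], [[0.445, -0.017, 0], [0.0015, 0.0005, -0.393], 0.15], [[0.445, -0.017, 0], [0.0015, 0.0005, -0.393], 0.15], [[0.445, -0.017, 0], [0.0015, 0.0005, -0.393], 0.15], [[0.445, -0.017, 0], [0.0015, 0.0005, -0.393], 0.15], [[0.445, -0.017, 0], [0.0015, 0.0005, -0.393], 0.15], [[0.445, -0.017, 0], [0.0015, 0.0005, -0.393], 0.15]])

```text
time_s: 11.72
tool_pos: [558.0, 142.2, 116.6]
tcp_rot: [-1.303, -2.852, 0.003]
force: [0.9, 0.2, 0.0]
finger_gap: 72.6
```

```bash
python3 -c "
from h import *
a=manip.capture('wrist'); cv2.imwrite('pics/w3.png',a[:,:,::-1])
find('wrist','drainer',9);find('wrist','drainer',5)
go((560,142,120,131))"
```

```text
wrist drainer 0.93 [210.0, 122.0, 287.0, 260.0] xy [560.7999877929688, 142.0] size (116.8, 63.8) yaw 41.0 dist 578.5
wrist drainer 0.8 [396.0, 25.0, 512.0, 186.0] xy [397.8999938964844, 223.39999389648438] size (117.9, 68.8) yaw 30.7 dist 456.3
wrist drainer 0.93 [210.0, 122.0, 287.0, 260.0] xy [561.7999877929688, 142.6999969482422] size (118.7, 64.9) yaw 41.0 dist 579.6
wrist drainer 0.8 [396.0, 25.0, 512.0, 186.0] xy [396.20001220703125, 225.5] size (119.9, 69.9) yaw 30.7 dist 455.9
t 11.88 tcp [558.3, 142.2, 117.2] yaw 131.0 gap 72.5 F [0.0, 0.7, -0.0]
(560, 142, 120, 131) -> [-0.0025, 0.0023, -0.0055] [-0.001, -0.0013, -0.0002] rows 0.1
```

View pics/w3.png

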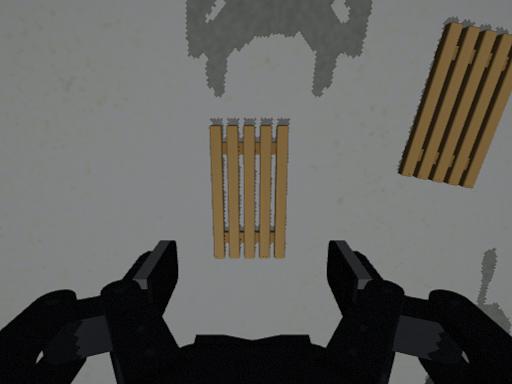

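The drainer is centred at (561,142.2), yaw 41°, 117×64, at (248,190) in the picture. Its neighbour B is well clear at (455,105). I'll grip it with the tips about 4.7 mm above the counter, which means TCP z ≈ -1.

```bash
python3 -c "
from h import *
go((561,142.3,30,131),(561,142.3,-1,131))"
```

```text
t 11.88 tcp [558.3, 142.2, 117.2] yaw 131.0 gap 72.5 F [0.0, 0.7, -0.0]
(561, 142.3, 30, 131) -> [-0.0041, 0.0047, 0.1745] [-0.001, -0.0013, -0.0002] rows 1.4
(561, 142.3, -1, 131) -> [-0.0044, 0.0049, 0.2364] [-0.001, -0.0013, -0.0002] rows 0.5
```

>>> drive_tool(deltas=[[[-0.0041, 0.0047, 0.1], [-0.001, -0.001, 0], 0.12], [[-0.0041, 0.0047, 0.17], [-0.001, -0.001, 0], 0.12], [[-0.0044, 0.0049, 0.21], [-0.001, -0.001, 0], 0.12], [[-0.0044, 0.0049, 0.225], [-0.001, -0.001, 0], 0.12], [[-0.0044, 0.0049, 0.23], [-0.001, -0.001, 0], 0.12], [[-0.0044, 0.0049, 0.23], [-0.001, -0.001, 0], 0.12]])

```text
time_s: 12.62
tool_pos: [561.8, 142.4, 3.3]
tcp_rot: [1.302, 2.858, 0.002]
force: [0.1, -0.6, -0.2]
finger_gap: 74.9
```

```bash
python3 -c "
from h import *
go((561,142.3,-1,131))"
```

```text
t 12.62 tcp [561.8, 142.4, 3.3] yaw 131.0 gap 74.9 F [0.1, -0.6, -0.2]
(561, 142.3, -1, 131) -> [0.0008, -0.0013, 0.0086] [0.0005, 0.0001, 0.0002] rows 0.1
```

>>> drive_tool(deltas=[[[0.001, 0, 0.0086], [0, 0, 0], 0.12], [[0.001, 0, 0.0086], [0, 0, 0], 0.12], [[0.001, 0, 0.0086], [0, 0, 0], 0.12]])

```text
time_s: 13.0
tool_pos: [560.9, 142.7, -1.6]
tcp_rot: [-1.302, -2.859, -0.001]
force: [0.0, -0.1, 1.3]
finger_gap: 75.2
```

>>> drive_tool(deltas=[[[0, 0, 0], [0, 0, 0], 0.25], [[0, 0, 0], [0, 0, 0], 0.35], [[0, 0, 0], [0, 0, 0], 0.35], [[0, 0, 0], [0, 0, 0], 0.35]], grip_force=30)

```text
time_s: 13.5
tool_pos: [561.0, 142.7, -1.2]
tcp_rot: [1.302, 2.859, 0.001]
force: [-1.0, -0.6, 5.3]
finger_gap: 63.0
```

>>> drive_tool(deltas=[[[0, 0, -0.01], [0, 0, 0], 0.35], [[0, 0, -0.03], [0, 0, 0], 0.35], [[0, 0, -0.08], [0, 0, 0], 0.35], [[0, 0, -0.16], [0, 0, 0], 0.35], [[0, 0, -0.2], [0, 0, 0], 0.35], [[0, 0, -0.2], [0, 0, 0], 0.35]])

```text
time_s: 14.25
tool_pos: [562.0, 142.8, 100.2]
tcp_rot: [1.301, 2.856, 0.005]
force: [0.2, -0.2, -1.0]
finger_gap: 62.5
```

```bash
python3 -c "
from h import *
a=manip.capture('wrist'); cv2.imwrite('pics/w4.png',a[:,:,::-1])
find('wrist','drainer',109);find('wrist','drainer',103)
go((561,142.3,100,131),(460,-60,110,95),(470.7,-208.6,90,60.5))"
```

```text
wrist drainer 0.97 [412.0, 10.0, 512.0, 187.0] xy [445.5, 168.5] size (66.8, 38.9) yaw 30.3 dist 476.3
wrist drainer 0.91 [180.0, 127.0, 328.0, 338.0] xy [555.9000244140625, 138.5] size (105.8, 63.7) yaw 41.0 dist 572.9
wrist drainer 0.97 [412.0, 10.0, 512.0, 187.0] xy [442.3999938964844, 171.3000030517578] size (69.4, 40.5) yaw 30.2 dist 474.4
wrist drainer 0.91 [180.0, 127.0, 328.0, 338.0] xy [557.0, 140.0] size (109.8, 66.2) yaw 41.0 dist 574.3
t 14.4 tcp [560.1, 142.6, 97.2] yaw 131.0 gap 62.2 F [-0.5, 0.3, -0.0]
(561, 142.3, 100, 131) -> [-0.0015, 0.0009, -0.0056] [-0.0003, -0.0005, 0.0002] rows 0.0
(460, -60, 110, 95) -> [-0.1741, -0.4171, -0.0255] [-0.0005, -0.0004, 0.2002] rows 3.6
(470.7, -208.6, 90, 60.5) -> [-0.4123, -0.596, 0.0143] [-0.0006, -0.0003, 0.3919] rows 3.2
```

View pics/w4.png

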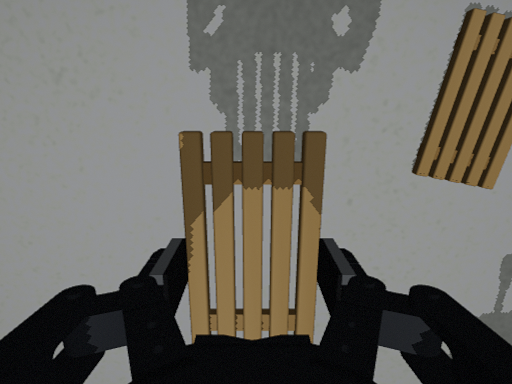

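The drainer is held squarely and level, and the jaws centre it at (253,235). I'll carry it over the soap (z ≈ 100) to above the dish.

>>> drive_tool(deltas=[[[-0.174, -0.417, -0.03], [0, 0, 0.2], 0.35], [[-0.174, -0.417, -0.03], [0, 0, 0.2], 0.35], [[-0.174, -0.417, -0.03], [0, 0, 0.2], 0.35], [[-0.174, -0.417, -0.03], [0, 0, 0.2], 0.35], [[-0.412, -0.596, 0.014], [0, 0, 0.392], 0.35], [[-0.412, -0.596, 0.014], [0, 0, 0.392], 0.35], [[-0.412, -0.596, 0.014], [0, 0, 0.392], 0.35], [[-0.412, -0.596, 0.014], [0, 0, 0.392], 0.35], [[-0.412, -0.596, 0.014], [0, 0, 0.392], 0.35], [[-0.412, -0.596, 0.014], [0, 0, 0.392], 0.35]])

```text
time_s: 15.65
tool_pos: [471.0, -207.8, 90.3]
tcp_rot: [-2.711, -1.583, 0.0]
force: [0.9, 0.1, -0.7]
finger_gap: 62.4
```

```bash
python3 -c "
from h import *
a=manip.capture('wrist')
find('wrist','drainer',99); find('wrist','dish',18)
go((470.7,-208.6,30,60.5),(470.7,-208.6,17,60.5))"
```

```text
wrist drainer 0.96 [181.0, 130.0, 327.0, 342.0] xy [466.8999938964844, -204.5] size (109.0, 64.6) yaw -29.5 dist 509.7
wrist dish 0.89 [192.0, 111.0, 310.0, 286.0] xy [426.1000061035156, -183.5] size (80.8, 34.2) yaw 60.5 dist 463.9
wrist dish 0.89 [4.0, 196.0, 132.0, 342.0] xy [445.20001220703125, -382.6000061035156] size (112.7, 95.0) yaw 25.6 dist 587.0
t 15.8 tcp [471.4, -207.9, 90.9] yaw 60.5 gap 62.3 F [0.2, -0.0, -0.3]
(470.7, -208.6, 30, 60.5) -> [-0.0019, -0.0004, 0.1217] [-0.0002, -0.0002, 0.0003] rows 1.0
(470.7, -208.6, 17, 60.5) -> [-0.0019, -0.0004, 0.1477] [-0.0002, -0.0002, 0.0003] rows 0.2
```

>>> drive_tool(deltas=[[[-0.002, 0, 0.07], [0, 0, 0], 0.35], [[-0.002, 0, 0.12], [0, 0, 0], 0.35], [[-0.002, 0, 0.14], [0, 0, 0], 0.35], [[-0.002, 0, 0.147], [0, 0, 0], 0.35], [[-0.002, 0, 0.147], [0, 0, 0], 0.35], [[-0.002, 0, 0.147], [0, 0, 0], 0.35]])

```text
time_s: 16.55
tool_pos: [471.4, -209.5, 18.2]
tcp_rot: [2.713, 1.582, 0.002]
force: [0.8, 0.6, -0.2]
finger_gap: 63.2
```

```bash
python3 -c "
from h import *
go((470.7,-208.6,14,60.5),(470.7,-208.6,12.5,60.5))"
```

```text
t 16.55 tcp [471.4, -209.5, 18.2] yaw 60.5 gap 63.2 F [0.8, 0.6, -0.2]
(470.7, -208.6, 14, 60.5) -> [0.0009, -0.0021, 0.0085] [0.0004, -0.0002, -0.0001] rows 0.1
(470.7, -208.6, 12.5, 60.5) -> [0.0009, -0.0021, 0.0115] [0.0004, -0.0002, -0.0001] rows 0.0
```

>>> drive_tool(deltas=[[[0.001, -0.002, 0.004], [0, 0, 0], 0.35], [[0.001, -0.002, 0.007], [0, 0, 0], 0.35], [[0.001, -0.002, 0.007], [0, 0, 0], 0.35]])

```text
time_s: 16.92
tool_pos: [470.1, -208.2, 13.9]
tcp_rot: [-2.713, -1.582, -0.0]
force: [0.1, -0.5, -0.4]
finger_gap: 62.3
```

>>> drive_tool(deltas=[[[0, 0, 0.002], [0, 0, 0], 0.35], [[0, 0, 0.002], [0, 0, 0], 0.35]])

```text
time_s: 17.18
tool_pos: [470.2, -208.3, 12.8]
tcp_rot: [-2.714, -1.582, -0.001]
force: [0.0, 0.0, -1.5]
finger_gap: 62.6
```

>>> drive_tool(deltas=[[[0, 0, 0.002], [0, 0, 0], 0.35], [[0, 0, 0.002], [0, 0, 0], 0.35]])

```text
time_s: 17.42
tool_pos: [470.3, -208.3, 12.7]
tcp_rot: [-2.714, -1.582, -0.001]
force: [-3.1, 1.4, 8.4]
finger_gap: 62.7
```

Contact at TCP z 12.7, as expected for the ledge (resting on the lip would read about 4 mm higher). I'll release and lift.

>>> drive_tool(deltas=[[[0, 0, -0.001], [0, 0, 0], 0.2], [[0, 0, -0.001], [0, 0, 0], 0.13], [[0, 0, -0.001], [0, 0, 0], 0.13], [[0, 0, -0.03], [0, 0, 0], 0.13], [[0, 0, -0.12], [0, 0, 0], 0.13], [[0, 0, -0.21], [0, 0, 0], 0.15], [[0, 0, -0.21], [0, 0, 0], 0.15]])

```text
time_s: 18.3
tool_pos: [472.3, -209.6, 121.2]
tcp_rot: [2.708, 1.579, 0.007]
force: [0.2, -0.3, 0.2]
finger_gap: 72.6
```

```bash
python3 -c "
from h import *
a=manip.capture('wrist'); cv2.imwrite('pics/w5.png',a[:,:,::-1])
find('wrist','drainer',23); find('wrist','dish',18); find('wrist','soap',32)
go((455.5,-55.2,110,60.5))"
```

```text
wrist drainer 0.96 [214.0, 116.0, 294.0, 258.0] xy [467.70001220703125, -205.39999389648438] size (116.3, 63.1) yaw -29.5 dist 510.8
wrist dish 0.85 [206.0, 316.0, 289.0, 340.0] xy [583.2999877929688, -278.20001220703125] size (76.5, 21.9) yaw 73.5 dist 646.2
wrist dish 0.72 [199.0, 107.0, 307.0, 267.0] xy [467.3999938964844, -206.8000030517578] size (135.4, 81.8) yaw -29.9 dist 511.1
wrist dish 0.66 [1.0, 174.0, 144.0, 295.0] xy [429.8999938964844, -383.70001220703125] size (126.3, 91.3) yaw 25.4 dist 576.2
wrist soap 0.65 [379.0, 24.0, 463.0, 135.0] xy [451.3999938964844, -61.20000076293945] size (72.3, 51.9) yaw -29.5 dist 455.5
t 18.5 tcp [469.5, -207.9, 116.2] yaw 60.5 gap 72.6 F [-0.5, 0.3, 0.6]
(455.5, -55.2, 110, 60.5) -> [0.252, -0.175, 0.013] [-0.0007, -0.0002, -0.0001] rows 2.5
```

View pics/w5.png

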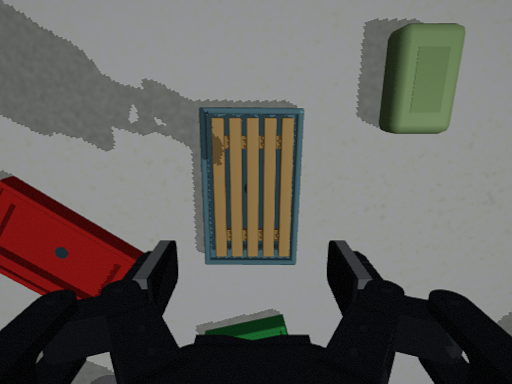

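The drainer lies inside the rim at (252,185), with an even gap to the dish (199–307,107–267). The soap sits at (422,80). Now back to the soap, settling before I measure.

>>> drive_tool(deltas=[[[0.252, -0.175, 0.013], [-0.0007, 0, 0], 0.25], [[0.252, -0.175, 0.013], [-0.0007, 0, 0], 0.25], [[0.252, -0.175, 0.013], [-0.0007, 0, 0], 0.25], [[0.252, -0.175, 0.013], [-0.0007, 0, 0], 0.25], [[0.252, -0.175, 0.013], [-0.0007, 0, 0], 0.25], [[0.252, -0.175, 0.013], [-0.0007, 0, 0], 0.25], [[0.252, -0.175, 0.013], [-0.0007, 0, 0], 0.25], [[0.252, -0.175, 0.013], [-0.0007, 0, 0], 0.25]])

```text
time_s: 19.5
tool_pos: [456.2, -56.1, 110.5]
tcp_rot: [2.714, 1.58, 0.002]
force: [0.6, -0.4, 0.0]
finger_gap: 64.2
```

```bash
python3 -c "
from h import *
a=manip.capture('wrist')
find('wrist','drainer',23); find('wrist','dish',18); find('wrist','soap',32); find('wrist','soap',27)
go((455.5,-55.2,110,60.5))"
```

```text
wrist drainer 0.55 [62.0, 227.0, 145.0, 352.0] xy [442.8999938964844, -189.8000030517578] size (67.4, 60.9) yaw 59.5 dist 481.9
wrist dish 0.55 [48.0, 214.0, 163.0, 356.0] xy [438.0, -185.60000610351562] size (87.9, 67.8) yaw 60.4 dist 475.7
wrist soap 0.81 [221.0, 150.0, 284.0, 248.0] xy [455.6000061035156, -53.400001525878906] size (76.0, 45.0) yaw -29.4 dist 458.7
wrist soap 0.47 [51.0, 216.0, 160.0, 355.0] xy [435.20001220703125, -175.60000610351562] size (83.1, 64.6) yaw 60.4 dist 469.3
wrist soap 0.81 [221.0, 150.0, 284.0, 248.0] xy [456.8999938964844, -54.0] size (77.7, 46.0) yaw -29.4 dist 460.1
wrist soap 0.47 [51.0, 216.0, 160.0, 355.0] xy [436.1000061035156, -179.0] size (84.9, 66.0) yaw 60.4 dist 471.4
t 19.75 tcp [456.2, -55.6, 110.6] yaw 60.5 gap 63.9 F [-1.0, -0.0, -0.5]
(455.5, -55.2, 110, 60.5) -> [0.0001, -0.0016, 0.0012] [0.0006, -0.0002, -0.0001] rows 0.0
```

The soap measures (455.6,-53.4). The jaws' centre at release was (455.6,-55.2), so the wrist camera reads about 1.5 mm to one side, the same as it did with the drainer. I'll grip along the release line at TCP z ≈ 10.

```bash
python3 -c "
from h import *
go((454.8,-54.8,45,60.5),(454.8,-54.8,10,60.5))"
```

```text
t 19.75 tcp [456.2, -55.6, 110.6] yaw 60.5 gap 63.9 F [-1.0, -0.0, -0.5]
(454.8, -54.8, 45, 60.5) -> [0.0, -0.0035, 0.1311] [0.0006, -0.0002, -0.0001] rows 1.0
(454.8, -54.8, 10, 60.5) -> [-0.0, -0.0036, 0.2011] [0.0006, -0.0002, -0.0001] rows 0.6
```

>>> drive_tool(deltas=[[[0, -0.0035, 0.08], [0, 0, 0], 0.25], [[0, -0.0035, 0.14], [0, 0, 0], 0.25], [[0, -0.0035, 0.18], [0, 0, 0], 0.25], [[0, -0.0035, 0.2], [0, 0, 0], 0.25], [[0, -0.0035, 0.2], [0, 0, 0], 0.25], [[0, -0.0035, 0.2], [0, 0, 0], 0.25], [[0, -0.0035, 0.2], [0, 0, 0], 0.25]])

```text
time_s: 20.62
tool_pos: [455.4, -54.9, 11.3]
tcp_rot: [2.712, 1.581, 0.004]
force: [-0.2, 0.6, 0.9]
finger_gap: 63.8
```

>>> drive_tool(deltas=[[[0, 0, 0], [0, 0, 0], 0.5], [[0, 0, 0], [0, 0, 0], 0.6], [[0, 0, 0], [0, 0, 0], 0.6], [[0, 0, 0], [0, 0, 0], 0.6]], grip_force=40)

```text
time_s: 21.12
tool_pos: [455.1, -54.9, 11.2]
tcp_rot: [2.712, 1.581, 0.003]
force: [-1.0, 0.1, 5.1]
finger_gap: 45.1
```

>>> drive_tool(deltas=[[[0, 0, -0.01], [0, 0, 0], 0.6], [[0, 0, -0.04], [0, 0, 0], 0.6], [[0, 0, -0.1], [0, 0, 0], 0.6], [[0, 0, -0.14], [0, 0, 0], 0.6], [[0, 0, -0.14], [0, 0, 0], 0.6]])

```text
time_s: 21.75
tool_pos: [455.6, -55.0, 81.8]
tcp_rot: [2.711, 1.58, 0.006]
force: [0.6, -0.0, -2.1]
finger_gap: 44.9
```

```bash
python3 -c "
from h import *
go((470.3,-208.3,80,60.5),(470.3,-208.3,38,60.5))"
```

```text
t 21.75 tcp [455.6, -55.0, 81.8] yaw 60.5 gap 44.9 F [0.6, -0.0, -2.1]
(470.3, -208.3, 80, 60.5) -> [-0.2524, 0.1767, 0.0041] [0.0016, -0.0005, -0.0001] rows 2.5
(470.3, -208.3, 38, 60.5) -> [-0.2525, 0.1763, 0.0881] [0.0016, -0.0005, -0.0001] rows 0.7
```

>>> drive_tool(deltas=[[[-0.252, 0.177, 0.004], [0, 0, 0], 0.6], [[-0.252, 0.177, 0.004], [0, 0, 0], 0.6], [[-0.252, 0.177, 0.004], [0, 0, 0], 0.6], [[-0.252, 0.177, 0.004], [0, 0, 0], 0.6], [[-0.252, 0.177, 0.05], [0, 0, 0], 0.6], [[-0.252, 0.177, 0.075], [0, 0, 0], 0.6], [[-0.252, 0.177, 0.086], [0, 0, 0], 0.6], [[-0.252, 0.177, 0.086], [0, 0, 0], 0.6], [[-0.252, 0.177, 0.086], [0, 0, 0], 0.6]])

```text
time_s: 22.88
tool_pos: [470.1, -208.0, 38.1]
tcp_rot: [2.712, 1.582, 0.003]
force: [0.0, -0.0, -1.0]
finger_gap: 44.6
```

```bash
python3 -c "
from h import *
go((470.3,-208.3,35,60.5),(470.3,-208.3,34,60.5))"
```

```text
t 22.88 tcp [470.1, -208.0, 38.1] yaw 60.5 gap 44.6 F [0.0, -0.0, -1.0]
(470.3, -208.3, 35, 60.5) -> [-0.0003, 0.0007, 0.0062] [0.0009, -0.0002, -0.0] rows 0.1
(470.3, -208.3, 34, 60.5) -> [-0.0003, 0.0007, 0.0082] [0.0009, -0.0002, -0.0] rows 0.0
```

>>> drive_tool(deltas=[[[0, 0.0005, 0.004], [0, 0, 0], 0.6], [[0, 0.0005, 0.006], [0, 0, 0], 0.6], [[0, 0.0005, 0.006], [0, 0, 0], 0.6]])

```text
time_s: 23.25
tool_pos: [469.9, -208.1, 34.6]
tcp_rot: [2.713, 1.581, 0.002]
force: [0.4, -0.4, -1.3]
finger_gap: 45.1
```

>>> drive_tool(deltas=[[[0, 0, 0.002], [0, 0, 0], 0.6], [[0, 0, 0.002], [0, 0, 0], 0.6]])

```text
time_s: 23.5
tool_pos: [470.0, -208.2, 34.3]
tcp_rot: [2.713, 1.581, 0.003]
force: [-1.6, 1.4, 5.5]
finger_gap: 44.7
```

Contact at TCP z 34.3, as expected. I'll release, lift and check.

>>> drive_tool(deltas=[[[0, 0, -0.001], [0, 0, 0], 0.35], [[0, 0, -0.001], [0, 0, 0], 0.25], [[0, 0, -0.001], [0, 0, 0], 0.2], [[0, 0, -0.05], [0, 0, 0], 0.2], [[0, 0, -0.13], [0, 0, 0], 0.2], [[0, 0, -0.18], [0, 0, 0], 0.2], [[0, 0, -0.18], [0, 0, 0], 0.2], [[0, 0, -0.18], [0, 0, 0], 0.2], [[0, 0, -0.18], [0, 0, 0], 0.2], [[0, 0, -0.18], [0, 0, 0], 0.2]])

```text
time_s: 24.75
tool_pos: [469.4, -207.9, 122.8]
tcp_rot: [-2.714, -1.582, -0.001]
force: [0.6, -0.3, 0.7]
finger_gap: 68.4
```

```bash
python3 -c "
from h import *
a=manip.capture('wrist'); cv2.imwrite('pics/w6.png',a[:,:,::-1])
find('wrist','drainer',23); find('wrist','dish',18); find('wrist','soap',55)
go((470.3,-208.3,110,60.5))"
```

```text
wrist drainer 0.92 [212.0, 118.0, 293.0, 262.0] xy [469.5, -206.5] size (117.2, 65.3) yaw -29.5 dist 512.9
wrist dish 0.97 [201.0, 113.0, 305.0, 268.0] xy [470.8999938964844, -208.5] size (136.1, 82.5) yaw -29.8 dist 515.0
wrist dish 0.78 [221.0, 321.0, 285.0, 338.0] xy [590.4000244140625, -273.20001220703125] size (60.8, 20.2) yaw 74.4 dist 650.5
wrist dish 0.71 [0.0, 179.0, 144.0, 296.0] xy [433.3999938964844, -388.79998779296875] size (130.8, 93.2) yaw 25.7 dist 582.2
wrist soap 0.62 [221.0, 155.0, 282.0, 256.0] xy [470.5, -206.89999389648438] size (75.6, 45.0) yaw -29.5 dist 514.0
t 24.95 tcp [469.7, -208.0, 123.3] yaw 60.5 gap 68.3 F [0.3, 0.6, -0.2]
(470.3, -208.3, 110, 60.5) -> [0.0001, 0.0013, 0.0267] [0.0004, -0.0002, -0.0001] rows 0.2
```

View pics/w6.png

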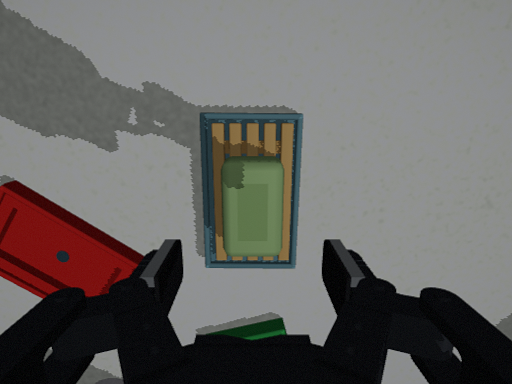

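Soap (470.5,-206.9), drainer (469.5,-206.5) and dish (470.9,-208.5, it was at 470.7,-208.6) are all at yaw about -29.5°, and the gripper is clear above them. In the picture the soap, at (252,206), lies square on the slats inside the rim. Its shift toward the camera is parallax. I'll hand in.

```bash
python3 -c "
from bench import manip
print(manip.hand_in())"
```

```text
the job is handed in; nothing more can be done
None
```

The job is done and handed in at about 25 s of the 72 s allowed; no verdict was reported.

I lifted the soap out of the grey dish and set it on the counter. I then laid the drainer that was farthest from the base (578 mm, against 453 mm for the other) on the dish's ledge. Last, I put the soap back on top of it.

**Last checks (wrist camera):**
- **Soap:** it sits about 1 mm from the drainer's centre, with its long side along the drainer's (both at -29.5°).
- **Drainer:** it lies inside the rim, about 2 mm from the dish's centre. It touched down at the height expected for the ledge, not the lip.
- **Dish:** its measured position changed by about 0.2 mm, which is within measuring error.
- **Forces:** the readings I took at each grip and set-down stayed at or below 12 N. The gripper was clear of everything at hand-in.

**Disagreement:** the wrist camera and the jaws' centre line differed by about 1.5 mm sideways. I took the jaw line as the reference for lining the soap up with the drainer.

I did not take a last picture of the pump bottle, tumbler or cream jar. The arm's path kept well away from them.

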